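Set the border gauge on the cake drum and hold its sprung needle out to the mark

TASK

Lift the brass border gauge from the bench and lay it flat on the round cake drum with its eye down over the centre pin. Then pull its sprung needle out by the upright steel post until the needle's point stands over the small dark stud, and finish while holding it there, still gripped. The gauge is thin-walled and dents: handle it gently, with a grip under 30 N, and leave the other things on the bench and the drum where they are.

Things in the scene. Friction and masses are not known exactly. Their poses are not given: they have to be found in the camera images.
- gauge: Loose brass border gauge, about 200 g in all, lying flat, 102 mm long from eye centre to needle point when shut. Origin: eye centre, on the underside; x from the eye to the needle point, z up. Eye: flat ring, hole 16 mm, outside 26, height 10. Tube 14 mm thick, axis 8 mm up, to x = 62 mm; foot under its mouth 28 mm wide, 6 high. Grip it anywhere with less than 30 N (60 N, both fingers summed).
- saddle (a point): Grip point of the gauge's saddle: an upright brass block standing on the tube 34 mm from the eye centre, 20 mm along the gauge, 16 mm across it, from the underside to 44 mm up; this point is on its middle, 30 mm above the underside. Lift the gauge here (near its centre of mass), fingers closing across the gauge.
- needle (a joint): How far the sprung inner rod is drawn out of the tube: 0 shut (m), 0.075 at its stop. The spring pulls it back in with about 1.8 N at 0, plus 0.6 N per 10 mm; let go, it goes shut.
- post (a point): Grip point of the steel post at the outer end of the inner rod: upright, 14 mm by 14 mm (square to the gauge), from 2 mm to 44 mm above the gauge's underside; this point is on its middle, 30 mm above the underside, 86 mm from the eye centre when shut. 35 mm of free room between saddle and post when shut (above the 14 mm tube).
- tip (a point): Point of the needle, 16 mm beyond the middle of the post and 8 mm above the gauge's underside; moves with the post.
- drum: Round white cake drum, fixed, 356 mm across and 12 mm thick, on the bench. Origin: centre of its underside; x points from the centre towards the stud. A cutter ring (25 mm high) and a sugar rosette (18 mm high) lie on it on the side away from the stud.
- pin (a point): Foot of the upright centre pin of the drum, on the drum's top face (12 mm above the bench). The pin is fixed, 8 mm thick, and stands 26 mm above that face; round top.
- mark: Small dark steel stud fixed on the drum's top: a disc 16 mm across and 3 mm high, 127 to 152 mm from the pin. Origin: centre of its underside, on the drum's top face. The gauge's needle passes above it.
- cutter: Bystander, loose, leave it: steel ring cutter, 60 mm across, 25 mm high, on the drum.
- rosette: Bystander, loose, leave it: white sugar rosette, 48 mm across, 18 mm high, on the drum.
- jar: Bystander, loose, leave it: small white jar with black cap, 54 mm across, 55 mm high.
- mug: Bystander, loose, leave it: white mug, 84 mm across, 90 mm high.
- spatula: Bystander, loose, leave it: spatula, 200 mm long, lying flat; origin about its middle.
- smoother: Bystander, loose, leave it: white fondant smoother, a 130 by 75 mm plate with a ridge 38 mm high.
- roller: Bystander, loose, leave it: white rolling pin, 32 mm thick, 200 mm long.
Mind the look-alikes: they are no part of the job. What is meant by the gauge is not turquoise, and is the smaller of those in its own colour.

How it is judged (in metres and radians):
On the way, in this order (a step that is already met when the one before it is completed fails the run):
1. the gauge lies flat on the drum with its eye over the centre pin (horizontal distance between gauge and pin below 0.008 m and z of gauge in the frame of pin between -0.004 and 0.006 m and angle between gauge's own z axis and vertical below 0.15 rad), for 0.2 s.
2. the needle is held out with its point over the stud (all of step 1 and horizontal distance between tip and mark below 0.009 m and z of tip in the frame of pin below 0.02 m and value of joint needle above 0.015 m and contact force between the fingers and gauge above 1 N), for 0.5 s.
At the end, for the whole second after the job is handed in: Gauge flat (0.15 rad, within 6 mm of the drum top), eye round the pin (centres within 8 mm), needle out over 15 mm and still, its point within 9 mm of the stud centre from above and under 20 mm over the drum, fingers still on the gauge with over 1 N (all of step 2 and velocity of joint needle between -0.01 and 0.01 m/s); the arm keeps its last pose, push and grip.
It fails at once if the fingers put more than 60 N on the gauge, both fingers summed (a grip of 30 N) (contact force between the fingers and gauge above 60 N).
It fails at once if a bystander is moved by more than 30 mm (distance of any of cutter, rosette, jar, mug, spatula, smoother, roller from where it was at the start of the episode above 0.03 m).
It also fails if it takes over 61 s, if anything falls off the work surface, if the arm or the gripper's body presses on something with over 40 N, if the wrist force passes 120 N, or if a joint passes its speed limit or range.

ROBOT

A 6-joint arm with a two-finger parallel gripper is mounted at the origin on the work surface. World frame = base frame: x ahead of the robot, y to its left, z up, the work surface at z = 0. Lengths are in m, angles in degrees, forces in N, time in s.
With the tool pointing down it reaches from about 0.25 to 0.725 m from the base axis. Payload 9.7 kg.
Tool frame: the origin (TCP) lies at the very end of the fingers, on their centre line; the grasp point (between the pads) lies 19 mm behind it; x points along the fingers, y is the direction in which the jaws open and shut, and the axes are right-handed (so a half turn about x gives the same grasp; the last joint's range is limited). The gripper opens to 85 mm and grips with 20 to 120 N. Pads are 22 mm wide; open, the fingers measure 114 mm over their backs; the gripper's body (76 mm by 85 mm) begins 54 mm behind the grasp point. The pads swing forward as they close: fully open they stand 13 mm farther back than shut.
Start: joints at [-63.14, 4.979, 10.078, 95.1, 0, 90], TCP at [0.248, -0.491, 0.231] pointing down, gripper open.
Joint ranges: [-179.16, 179.16], [-48.56, 103.87], [-65.8, 70.77], [-126.05, 130.52], [-82.76, 87.17], [-180, 180]. Speed limits (degrees/s): [127.2, 127.2, 147.25, 180, 180, 180].

INTERFACE

Orientations are given as [roll, pitch, yaw] about the fixed x, y, z axes, in that order (R = Rz(yaw) Ry(pitch) Rx(roll)).
In Python, from workcell import get_obs, cams, bot gives the robot as it stands.
- The arm moves only by the tool apply_moves, never from a script. Its argument "rows" is a list that holds one entry, the list of rows, each a list of 7 numbers: the shift along the tool's x, y, z in mm, then the turn, a rotation vector about the tool's x, y, z in rad, then the opening, from 0 (shut) to 1 (fully open). A call has 1 to 20 rows; each row is the pose to reach, as a shift and turn from the pose measured when the call began, along the tool's axes at that moment; what a row does not reach only later rows make up. A row lasts 1/10 s, in which the tool goes at most 50 mm and 8.59 degrees, less where a joint would pass 70% of its speed; a pose out of reach is approached as far as the arm can. A call with a gripper value outside its range is refused whole. The fingers move at their own pace and stop on an object; "newtons" is the grip in N (left out, the last holds). Time passes only in rows, so rows that repeat a pose let the fingers close. It gives the time, the measured TCP pose, the force and the opening at its end, in the units of the state.
- get_obs(): the state, without advancing time (a new reading comes with each control period).
- cams.camera(name): name is "scene" or "side" or "wrist"; returns a dict with "pixels" (480x640x3 uint8, red, green, blue), "range_z" (480x640 float32, m along the optical axis (not along the pixel's ray), 0 where there is no reading), "fx", "fy", "cx", "cy" (pixels), "eye" and "attitude" of the camera in the world. Camera axes: x right, y up, looking along -z (the intrinsics and any distortion apply to the point x, -y, -z); pixel columns grow to the right and rows downward; lengths in m; the calibration is good to about 2 mm. A picture is of the moment at which its call begins.
- bot.job_done(): hands the job in, once; it reports no verdict.
Trained networks look in a picture, given as the dict that the camera call returned (one of the last four; its "shot" number tells which), for a name from the list of things; names that differ only in an ending like _2 or _b are one class to them, and where a whole thing is asked for, a point or a joint stands for the part that bears it (a point fixed in the world has none). Each returns a list of dicts, best first, with "confidence" (0 to 1); they miss things now and then, are a little off and sometimes report something else, mostly with a low value. They report only what shows in the picture. A call takes as long as a camera call. They do not tell look-alikes from the thing itself.
- cams.find_in(label, picture): "at" ([x, y, z] in m, in world coordinates, good to about 4 mm: the middle of the surface that is visible of it).
The state is a dict: "time": time; "q": joint angles; "qd": joint speeds; "joint_efforts": joint torques, N m; "ee_pos": TCP position; "tcp_rot": TCP orientation; "wrist_force": force on the tool from outside, world axes, zero at the start; "torque": the same for the moment, N m; "opening": finger opening in m.
Only numpy, scipy, OpenCV 4.12 (cv2) and the standard library are available. Lean on these libraries where they do the work, as an engineer would, in place of code of your own. Each camera call takes 0.05 s, during which the arm holds its last target.

## Working session

There is one attempt and no reset: what is moved stays moved. The work goes in short steps, Python scripts to look and compute and a tool call to move; the robot and the scene stay as the last step left them, time stands still between calls to the robot, and variables do not carry over. Pictures are saved under pics/ and viewed, and the job is handed in when it is done.

Besides the shell and the picture viewer there is one more tool, called after "Request:" in YAML: its name, and indented under it one key for each argument. apply_moves: Moves the arm, as the interface text tells. Its arguments: {"type":"object","properties":{"rows":{"type":"array"},"newtons":{"type":"number"}},"required":["rows"]}

```bash
mkdir -p pics; ls
cat > h.py <<'E'
import numpy as np, cv2
from scipy.spatial.transform import Rotation as R
from workcell import get_obs, cams, bot
def att(p):
    a=np.array(p["attitude"],float)
    if a.shape==(3,3): return a
    return R.from_euler('xyz',a,degrees=True).as_matrix()
def cloud(p):
    z=p["range_z"]; v,u=np.mgrid[0:z.shape[0],0:z.shape[1]]
    P=np.stack([(u-p["cx"])/p["fx"]*z,-(v-p["cy"])/p["fy"]*z,-z],-1)
    return P@att(p).T+np.array(p["eye"])
def proj(p,X):
    c=(np.array(X)-np.array(p["eye"]))@att(p)
    d=-c[...,2]; return np.stack([p["cx"]+p["fx"]*c[...,0]/d,p["cy"]-p["fy"]*c[...,1]/d],-1)
def save(p,n): cv2.imwrite("pics/"+n,cv2.cvtColor(p["pixels"],cv2.COLOR_RGB2BGR))
E
python3 - <<'E'
from h import *
o=get_obs(); print(o)
for n in ["scene","side","wrist"]:
    p=cams.camera(n); save(p,n+"0.png"); print(n,p["eye"],p["attitude"],[p[k] for k in("fx","fy","cx","cy")],[k for k in p])
    for l in ["gauge","saddle","post","tip","drum","pin","mark"]:
        try:
            for d in cams.find_in(l,p)[:4]: print(l,np.round(d["at"],4),round(d["confidence"],2), np.round(proj(p,d["at"])))
        except Exception as e: print(l,e)
E
```

```text
pics
{'time': 0.0, 'q': array([-6.31393561e+01,  5.01074150e+00,  1.00314936e+01,  9.50986986e+01,
        1.39737076e-03,  8.99999074e+01]), 'qd': array([-0.00764061,  0.00971072,  0.19289448,  0.12057426,  0.00499673,
       -0.05952028]), 'joint_efforts': array([ 6.72602109e-04, -5.20387352e+01,  4.64806867e+01,  1.62202085e-02,
        1.42040517e-05, -1.27273978e-06]), 'ee_pos': array([ 0.24839925, -0.49044096,  0.23055999]), 'tcp_rot': array([-91.02714222,  89.92204107, 115.83359334]), 'wrist_force': array([0.53085013, 0.34594617, 0.57052415]), 'torque': array([ 0.01732261,  0.01426633, -0.01730187]), 'opening': 0.08531396708706881}
scene [1.08317808 0.83580208 1.0416791 ] [ 4.19382921e+01 -1.17084069e-01  1.44576645e+02] [518.225113781604, 518.225113781604, 319.91129130996114, 246.94788594774292] ['pixels', 'range_z', 'fx', 'fy', 'cx', 'cy', 'eye', 'attitude', 'shot']
gauge [0.5375 0.2446 0.0199] 0.84 [360. 283.]
gauge [0.5243 0.6716 0.0109] 0.83 [493. 415.]
gauge [0.3685 0.2222 0.0237] 0.55 [405. 247.]
saddle [0.3691 0.2189 0.0291] 0.8 [404. 245.]
saddle [0.5379 0.243  0.0217
[... 402 characters left out ...]
43542763 -25.84349588] [489.338241454152, 489.338241454152, 315.40793307863845, 237.89105938168774] ['pixels', 'range_z', 'fx', 'fy', 'cx', 'cy', 'eye', 'attitude', 'shot']
gauge [0.3548 0.1948 0.0132] 0.86 [224. 252.]
saddle [0.3474 0.1919 0.0139] 0.74 [221. 253.]
drum [ 0.5811 -0.2056  0.0131] 0.86 [388. 326.]
pin [ 0.5803 -0.2097  0.0119] 0.73 [389. 328.]
pin [0.3086 0.3969 0.0155] 0.47 [186. 218.]
mark [ 0.6996 -0.1735  0.023 ] 0.71 [426. 297.]
wrist [ 0.31756002 -0.45652532  0.37385238] [-1.72850358e+01  2.63486627e-02 -6.31489259e+01] [364.37470177574767, 364.37470177574767, 320.49388341095056, 244.46183931101828] ['pixels', 'range_z', 'fx', 'fy', 'cx', 'cy', 'eye', 'attitude', 'shot']
```

View pics/scene0.png

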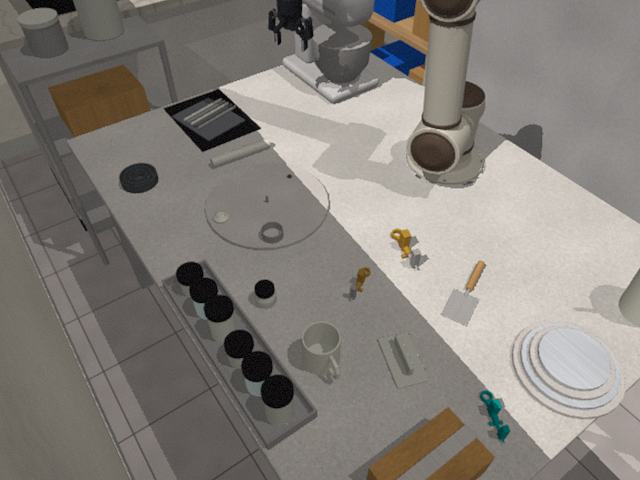

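View pics/side0.png

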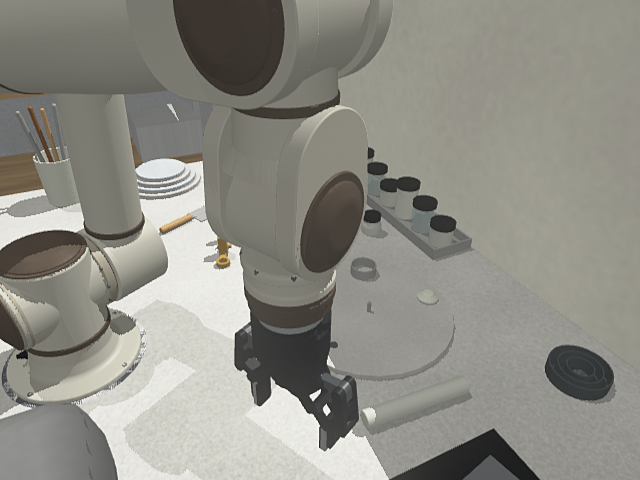

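View pics/wrist0.png

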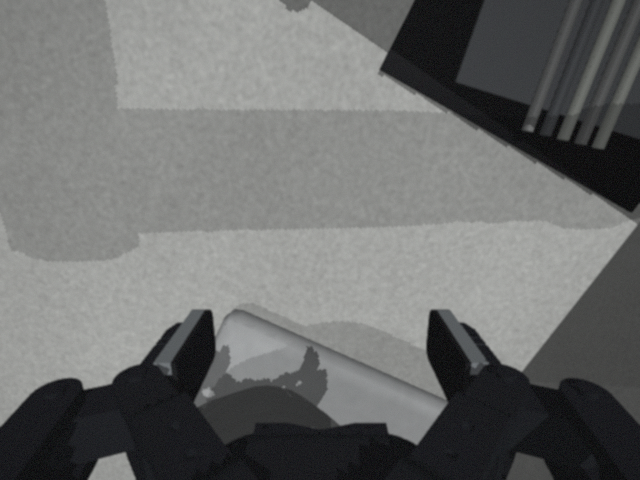

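Run:
```python
from h import *
p=cams.camera("scene"); C=cloud(p)
im=cv2.cvtColor(p["pixels"],cv2.COLOR_RGB2BGR)
a=cv2.resize(im[215:305,330:440],None,fx=7,fy=6.6,interpolation=cv2.INTER_CUBIC); cv2.imwrite("pics/z1.png",a)
b=cv2.resize(im[160:250,200:335],None,fx=5.9,fy=6,interpolation=cv2.INTER_CUBIC); cv2.imwrite("pics/z2.png",b)
for (u,v) in [(290,176),(267,198),(272,232),(221,217)]:
    print(u,v,C[v,u])
hsv=cv2.cvtColor(im,cv2.COLOR_BGR2HSV)
for nm,(r0,r1,c0,c1) in {"A":(220,275,385,425),"B":(260,305,345,375)}.items():
    S=np.zeros(im.shape[:2],bool); S[r0:r1,c0:c1]=1
    z=C[...,2]
    m=S&(z>0.004)&(z<0.08)
    X=C[m]; print(nm,m.sum(),X.min(0),X.max(0))
    m2=m&(hsv[...,1]>100); X=C[m2]; print(' brass',m2.sum(),X.min(0),X.max(0), X.mean(0))
```

```text
290 176 [ 0.45531718 -0.19944701  0.01866343]
267 198 [ 0.57142391 -0.14065409  0.03460454]
272 232 [ 0.62161222 -0.03556472  0.01449211]
221 217 [ 0.71228719 -0.15558172  0.02701172]
A 797 [0.25022153 0.10511445 0.00400211] [0.45318999 0.29888412 0.06451517]
 brass 311 [0.33158404 0.1495959  0.00426951] [0.38925384 0.2585222  0.06451517] [0.36214361 0.20414239 0.03036227]
B 436 [0.45298195 0.15330972 0.00400351] [0.59626467 0.2944776  0.05010711]
 brass 159 [0.48526594 0.20581494 0.00418072] [0.54830913 0.2605467  0.05010711] [0.52483167 0.23498104 0.02407181]
```

```bash
echo
```

```text
(no output)
```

View pics/z1.png

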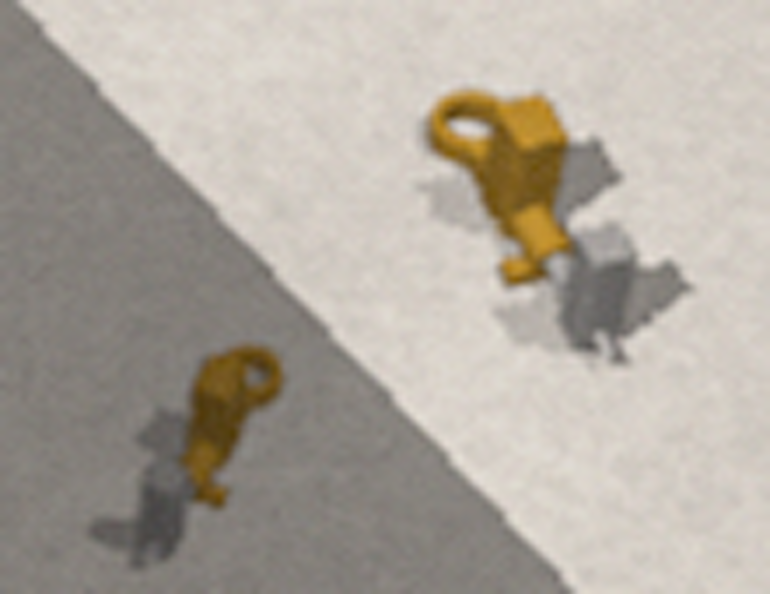

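View pics/z2.png

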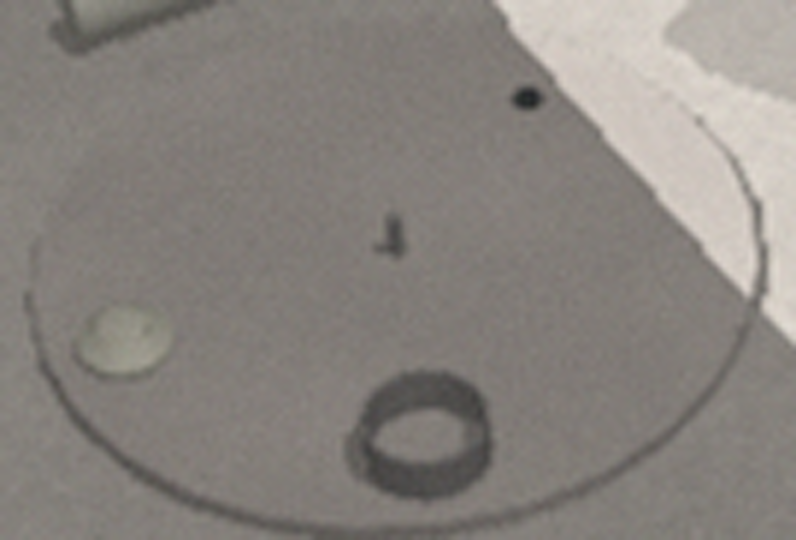

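```bash
cat >> h.py <<'E'
def ray(p,u,v,z):
    d=np.array([(u-p["cx"])/p["fx"],-(v-p["cy"])/p["fy"],-1.])@att(p).T
    e=np.array(p["eye"]); return e+d*(z-e[2])/d[2]
def toolR(o): return R.from_euler('xyz',o["tcp_rot"],degrees=True).as_matrix()
def plan(o,pos,Rt=None):
    T=toolR(o); s=T.T@(np.array(pos)-o["ee_pos"])*1000
    w=R.from_matrix(T.T@Rt).as_rotvec() if Rt is not None else np.zeros(3)
    return np.round(s,1),np.round(w,3)
def down(yaw,o):  # tool x down, tool y horizontal at heading perpendicular to yaw(deg, gauge x); choose nearest
    g=np.radians(yaw); best=None
    for s in (1,-1):
        y=s*np.array([-np.sin(g),np.cos(g),0]); x=np.array([0,0,-1.]); M=np.stack([x,y,np.cross(x,y)],1)
        a=R.from_matrix(toolR(o).T@M).magnitude()
        if best is None or a<best[0]: best=(a,M)
    return best[1]
E
python3 - <<'E'
from h import *
p=cams.camera("scene");o=get_obs()
e=ray(p,330+260/7,215+375/6.6,0.010); t=ray(p,330+140/7,215+562/6.6,0.004)
print(e,t,np.linalg.norm((t-e)[:2]),np.degrees(np.arctan2(*(t-e)[1::-1])))
pf=ray(p,200+393/5.9,160+252/6,.012); pt=ray(p,200+395/5.9,160+214/6,.038); m=ray(p,200+527/5.9,160+98/6,.015)
print(pf,pt,m,np.linalg.norm((m-pf)[:2]),np.degrees(np.arctan2(*(m-pf)[1::-1])))
eb=ray(p,330+465/7,215+125/6.6,0.010); tb=ray(p,330+620/7,215+355/6.6,0.005);print(eb,tb,np.linalg.norm((tb-eb)[:2]))
print(toolR(o).round(3))
T=toolR(o); print("cam rel tool",T.T@(np.array(p["eye"])*0+np.array(cams.camera("wrist")["eye"])-o["ee_pos"]))
E
```

```text
[0.4950344  0.22167631 0.01      ] [0.5827385  0.26383783 0.004     ] 0.09731188247448228 25.674735311886053
[ 0.56977392 -0.14868614  0.012     ] [ 0.56813735 -0.14581137  0.038     ] [ 0.45559756 -0.20304439  0.015     ] 0.1264557571970836 -154.5413370322568
[0.34542023 0.16382023 0.01      ] [0.37701101 0.28792167 0.005     ] 0.12805914840158095
[[ 0.     0.452 -0.892]
 [ 0.    -0.892 -0.452]
 [-1.    -0.    -0.   ]]
cam rel tool [-0.14257629  0.00074098 -0.07704396]
```

Request:
apply_moves:
  rows:
    - [[1, -15, -16, -0.1, 0, 0, 1], [2, -41, -43, -0.25, 0, 0, 1], [4, -68, -70, -0.4, 0, 0, 1], [5, -95, -98, -0.55, 0, 0, 1], [7, -122, -126, -0.7, 0, 0, 1], [8, -149, -154, -0.85, 0, 0, 1], [10, -176, -182, -1.0, 0, 0, 1], [11, -203, -210, -1.15, 0, 0, 1], [13, -230, -238, -1.3, 0, 0, 1], [14, -257, -266, -1.45, 0, 0, 1], [16, -284, -294, -1.6, 0, 0, 1], [17, -311, -322, -1.75, 0, 0, 1], [19, -338, -350, -1.9, 0, 0, 1], [20, -365, -378, -2.05, 0, 0, 1], [22, -392, -406, -2.2, 0, 0, 1], [24, -419, -434, -2.35, 0, 0, 1], [26, -446, -462, -2.5, 0, 0, 1], [28, -473, -490, -2.65, 0, 0, 1], [29, -500, -518, -2.8, 0, 0, 1], [30, -523, -542, -2.95, 0, 0, 1]]

```text
time: 3.35
ee_pos: [0.496, 0.2228, 0.2011]
tcp_rot: [35.4, 90.0, 51.7]
wrist_force: [0.6, 0.0, 0.6]
opening: 0.0852
```

Run:
```python
from h import *
p=cams.camera("wrist");o=get_obs();save(p,"w1.png");print(o["time"],o["q"].round(1),o["ee_pos"],o["wrist_force"])
for l in ["gauge","saddle","post","tip"]:
    for d in cams.find_in(l,p)[:3]: print(l,np.round(d["at"],4),round(d["confidence"],2), np.round(proj(p,d["at"])))
```

```text
3.4 [24.4  3.8  5.4 91.5  0.1  7.5] [0.49697354 0.22606546 0.19998208] [-5.0611724   0.35630279 -2.57294865]
gauge [0.3623 0.2123 0.0194] 0.91 [355.  57.]
gauge [0.5227 0.2355 0.0127] 0.9 [326. 245.]
saddle [0.5224 0.2357 0.014 ] 0.93 [326. 245.]
saddle [0.3642 0.2133 0.0183] 0.59 [355.  60.]
post [0.3755 0.2629 0.0464] 0.78 [417.  90.]
post [0.565  0.2545 0.0355] 0.63 [333. 300.]
post [0.7334 0.1595 0.0187] 0.18 [203. 406.]
tip [0.3759 0.2637 0.0506] 0.89 [419.  90.]
tip [0.5587 0.2573 0.0308] 0.73 [337. 292.]
```

View pics/w1.png

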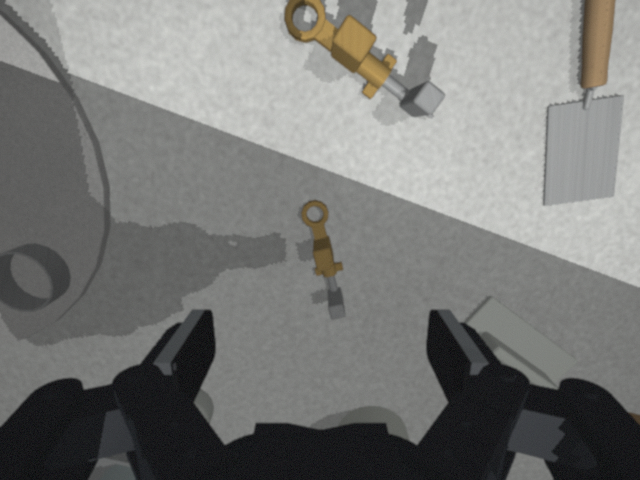

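Run:
```python
from h import *
p=cams.camera("wrist"); C=cloud(p);o=get_obs();print(o["ee_pos"],o["tcp_rot"],o["wrist_force"])
im=cv2.cvtColor(p["pixels"],cv2.COLOR_RGB2BGR)
cv2.imwrite("pics/w1z.png",cv2.resize(im[190:330,270:390],None,fx=4.2,fy=4.2,interpolation=cv2.INTER_CUBIC))
hsv=cv2.cvtColor(im,cv2.COLOR_BGR2HSV); S=np.zeros(hsv.shape[:2],bool);S[195:325,290:360]=1
z=C[...,2]; m=S&(hsv[...,1]>110)
X=C[m]; print(m.sum(),X.min(0),X.max(0))
t=C[S&(z>0.036)&(z<0.06)]
print(len(t)); 
n,l,st,ce=cv2.connectedComponentsWithStats((S&(z>0.036)&(z<0.06)).astype(np.uint8))
for i in range(1,n):
    if st[i][4]>8: print(st[i],ce[i],C[l==i].mean(0),C[l==i].min(0),C[l==i].max(0))
b=C[S&(z<0.003)]; print("bench",np.median(b[:,2]))
# ring: circle fit of brass px rows<232
v,u=np.nonzero(m); k=v<228; (c,r)=cv2.minEnclosingCircle(np.stack([u[k],v[k]],1).astype(np.float32)); print(c,r, u[k].min(),u[k].max(),v[k].min())
```

```text
[0.49554916 0.2201672  0.20139593] [-118.97121077   89.98669847 -103.18968007] [ 0.28851455  0.10806457 -0.65404033]
1024 [0.42368464 0.19968684 0.00443435] [0.55527213 0.25681404 0.34377149]
677
[315 247  22  26 425] [325.70117647 259.60470588] [0.52583487 0.23342982 0.04326269] [0.51531625 0.22286964 0.03607638] [0.53869723 0.24440661 0.04566098]
[331 302  17  19 252] [339.12301587 310.82142857] [0.57044826 0.25906759 0.04295242] [0.56279679 0.2510364  0.03604672] [0.58042808 0.26759103 0.0463364 ]
bench 2.4093415953996278e-05
(317.0, 216.0) 13.601571083068848 304 329 203
```

View pics/w1z.png

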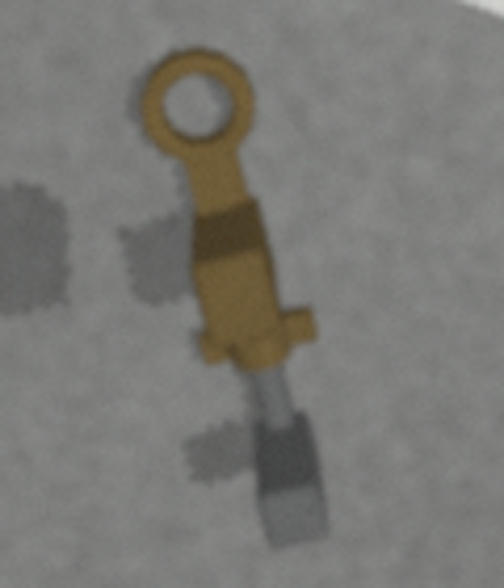

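Run:
```python
from h import *
p=cams.camera("wrist"); C=cloud(p);o=get_obs();z=C[...,2]
e=ray(p,270+198/4.2,190+104/4.2,0.010)
S=np.zeros(z.shape,bool);S[195:325,290:360]=1
n,l,st,ce=cv2.connectedComponentsWithStats((S&(z>0.0425)&(z<0.06)).astype(np.uint8))
T=[C[l==i].mean(0) for i in range(1,n) if st[i][4]>40]; print(T)
hd=lambda a,b:(np.linalg.norm((b-a)[:2])*1000,np.degrees(np.arctan2(b[1]-a[1],b[0]-a[0])))
print(e,hd(e,T[0]),hd(e,T[1]),hd(T[0],T[1]))
g=hd(e,T[1])[1]; q=np.radians(g)
s=e[:2]+0.034*np.array([np.cos(q),np.sin(q)]); print("saddle",s)
T_=toolR(o); print("y heading",np.degrees(np.arctan2(T_[1,1],T_[0,1])))
print(plan(o,[s[0],s[1],0.08],down(g,o)))
```

```text
[array([0.52670303, 0.23376698, 0.0438733 ]), array([0.57188409, 0.25955522, 0.04377898])]
[0.49668783 0.21681899 0.01      ] (np.float64(34.46950238973548), np.float64(29.451125451605837)) (np.float64(86.49198437586661), np.float64(29.610833158400204)) (np.float64(52.022704621973524), np.float64(29.716653131081245))
saddle [0.52624748 0.2336186 ]
y heading 105.76899587168666
(array([121.6,   4.8,  33.2]), array([-0.242,  0.   ,  0.   ]))
```

Request:
apply_moves:
  rows:
    - [[20, 2, 10, -0.08, 0, 0, 1], [50, 4, 20, -0.16, 0, 0, 1], [80, 5, 33, -0.242, 0, 0, 1], [110, 5, 33, -0.242, 0, 0, 1], [122, 5, 33, -0.242, 0, 0, 1], [122, 5, 33, -0.242, 0, 0, 1], [122, 5, 33, -0.242, 0, 0, 1]]

```text
time: 4.4
ee_pos: [0.5264, 0.2335, 0.0812]
tcp_rot: [-10.5, 89.9, 19.1]
wrist_force: [0.3, 0.7, 1.1]
opening: 0.0858
```

Run:
```python
from h import *
o=get_obs();T_=toolR(o); print(o["ee_pos"],"y heading",np.degrees(np.arctan2(T_[1,1],T_[0,1])))
print(plan(o,[.5265,.2338,0.012],down(29.6,o)))
p=cams.camera("wrist"); save(p,"w2.png"); print(proj(p,np.array([[.5265,.2338,.044],[.5717,.2595,.044],[.4967,.2168,.01]])).round())
```

```text
[0.52641807 0.23353354 0.08123614] y heading 119.57543967778261
(array([69.2,  0.2,  0.1]), array([-0.   ,  0.002,  0.   ]))
[[322. 279.]
 [322. 362.]
 [322. 203.]]
```

View pics/w2.png

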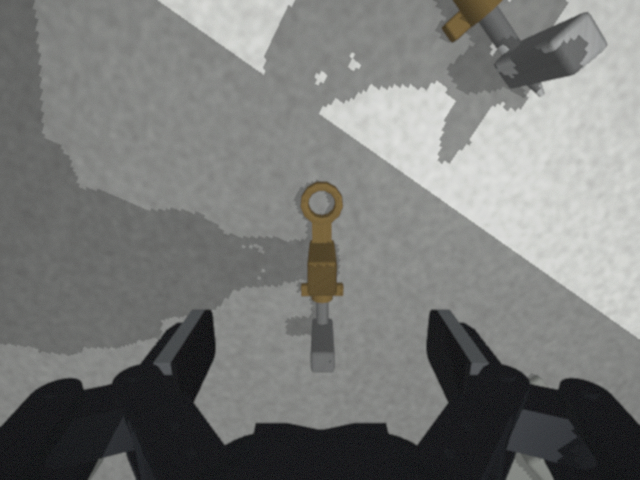

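Request:
apply_moves:
  rows:
    - [[20, 0, 0, 0, 0, 0, 1], [40, 0, 0, 0, 0, 0, 1], [58, 0, 0, 0, 0, 0, 1], [69, 0, 0, 0, 0, 0, 1], [69, 0, 0, 0, 0, 0, 1], [69, 0, 0, 0, 0, 0, 0.7], [69, 0, 0, 0, 0, 0, 0.4], [69, 0, 0, 0, 0, 0, 0.25], [69, 0, 0, 0, 0, 0, 0.1], [69, 0, 0, 0, 0, 0, 0.1], [69, 0, 0, 0, 0, 0, 0.1], [69, 0, 0, 0, 0, 0, 0.1]]
  newtons: 22

```text
time: 5.65
ee_pos: [0.5271, 0.234, 0.0131]
tcp_rot: [-8.1, 89.8, 21.5]
wrist_force: [-1.1, -0.2, 3.5]
opening: 0.0157
```

Request:
apply_moves:
  rows:
    - [[-5, 0, 0, 0, 0, 0, 0.1], [-15, 0, 0, 0, 0, 0, 0.1], [-35, 0, 0, 0, 0, 0, 0.1], [-65, 0, 0, 0, 0, 0, 0.1], [-95, 0, 0, 0, 0, 0, 0.1], [-120, 0, 0, 0, 0, 0, 0.1], [-130, 0, 0, 0, 0, 0, 0.1], [-130, 0, 0, 0, 0, 0, 0.1], [-130, 0, 0, 0, 0, 0, 0.1]]

```text
time: 6.55
ee_pos: [0.5264, 0.2336, 0.1419]
tcp_rot: [-9.3, 89.9, 20.3]
wrist_force: [-0.6, 0.3, -2.4]
opening: 0.0156
```

Run:
```python
from h import *
p=cams.camera("wrist"); o=get_obs(); save(p,"w3.png"); print(o["ee_pos"],o["wrist_force"],o["opening"],o["q"].round(1))
C=cloud(p); L=(C-o["ee_pos"])@toolR(o)
for v,u in [(185,322),(195,310),(195,334),(213,322)]: print(v,u,(L[v,u]*1000).round(1))
p=cams.camera("scene"); save(p,"s3.png")
```

```text
[0.52615405 0.23354505 0.14146459] [ 0.44645653 -0.11676366 -2.44579233] 0.015541841193985264 [23.9  7.5  2.9 85.3 -0.  -5.7]
185 322 [140.9   0.5 -34.5]
195 310 [141.3  -8.9 -26.6]
195 334 [141.    9.9 -26.6]
213 322 [  3.5  -0.1 -42.6]
```

View pics/w3.png

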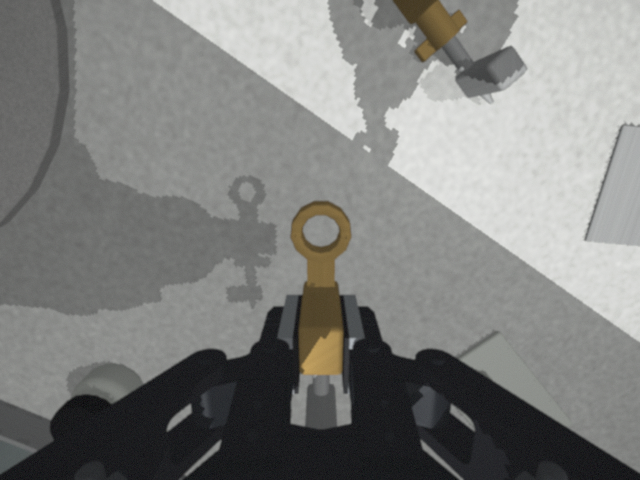

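View pics/s3.png

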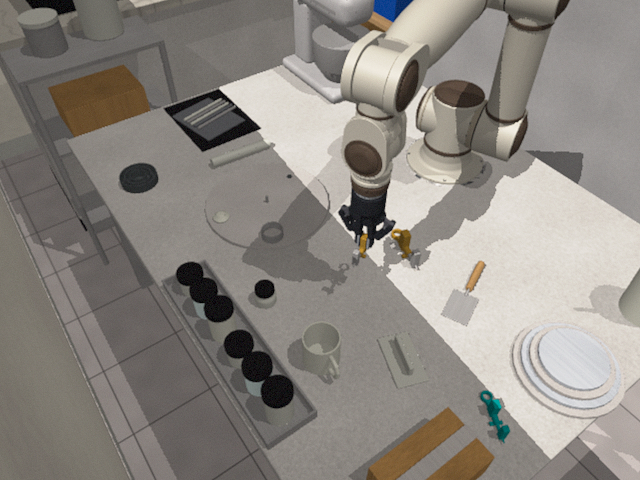

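Request:
apply_moves:
  rows:
    - [[-5, -5, -5, 0.05, 0, 0, 0.1], [-12, -15, -15, 0.15, 0, 0, 0.1], [-20, -28, -28, 0.28, 0, 0, 0.1], [-30, -43, -43, 0.42, 0, 0, 0.1], [-40, -58, -58, 0.56, 0, 0, 0.1], [-46, -74, -74, 0.7, 0, 0, 0.1], [-50, -90, -90, 0.84, 0, 0, 0.1], [-50, -106, -106, 0.98, 0, 0, 0.1], [-50, -122, -122, 1.12, 0, 0, 0.1], [-50, -138, -138, 1.26, 0, 0, 0.1], [-50, -154, -154, 1.4, 0, 0, 0.1], [-50, -170, -170, 1.54, 0, 0, 0.1], [-50, -186, -187, 1.68, 0, 0, 0.1], [-50, -202, -203, 1.82, 0, 0, 0.1], [-50, -218, -219, 1.96, 0, 0, 0.1], [-50, -234, -235, 2.1, 0, 0, 0.1], [-50, -250, -251, 2.24, 0, 0, 0.1], [-50, -266, -268, 2.38, 0, 0, 0.1], [-50, -282, -284, 2.52, 0, 0, 0.1], [-50, -293, -295, 2.64, 0, 0, 0.1]]

```text
time: 8.65
ee_pos: [0.4133, -0.168, 0.19]
tcp_rot: [-102.9, 89.9, 135.1]
wrist_force: [-0.2, 0.3, -1.8]
opening: 0.0157
```

Request:
apply_moves:
  rows:
    - [[0, 0, 0, 0.14, 0, 0, 0.1], [0, 0, 0, 0.28, 0, 0, 0.1], [0, 0, 0, 0.42, 0, 0, 0.1], [0, 0, 0, 0.53, 0, 0, 0.1], [0, 0, 0, 0.57, 0, 0, 0.1], [0, 0, 0, 0.57, 0, 0, 0.1], [0, 0, 0, 0.57, 0, 0, 0.1]]

```text
time: 9.35
ee_pos: [0.4131, -0.1679, 0.1893]
tcp_rot: [-58.0, 89.9, 147.4]
wrist_force: [0.6, 0.2, -2.5]
opening: 0.0155
```

Run:
```python
from h import *
p=cams.camera("wrist"); o=get_obs(); save(p,"w4.png"); print(o["time"],o["ee_pos"],o["wrist_force"],o["opening"],o["q"].round(1))
T_=toolR(o); print("y heading",np.degrees(np.arctan2(T_[1,1],T_[0,1])))
for l in ["pin","mark","cutter","rosette"]:
    for d in cams.find_in(l,p)[:3]: print(l,np.round(d["at"],4),round(d["confidence"],2), np.round(proj(p,d["at"])))
```

```text
9.4 [ 0.4131107  -0.16790115  0.18940628] [-0.41525075 -0.46689277 -1.60358406] 0.015488508670604945 [-22.1  -9.8  -8.8  91.1   0.  132.5]
y heading -64.61563812205397
pin [ 0.5138 -0.1712  0.012 ] 0.66 [376. 115.]
mark [ 0.452  -0.2071  0.015 ] 0.77 [380. 201.]
mark [ 0.5017 -0.3735  0.0294] 0.54 [580. 234.]
```

View pics/w4.png

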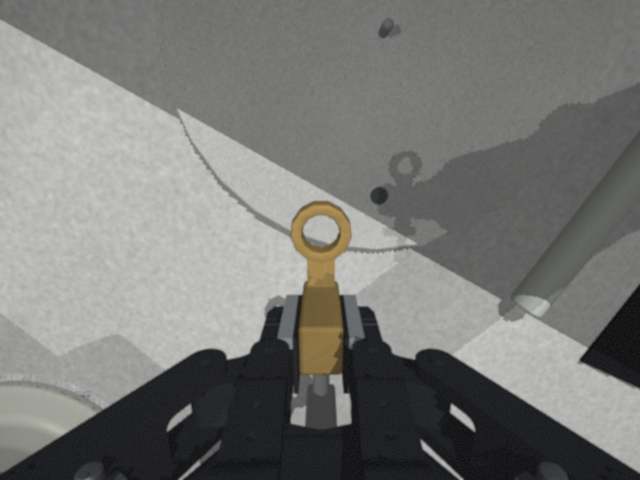

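Run:
```python
from h import *
p=cams.camera("wrist"); o=get_obs(); C=cloud(p); z=C[...,2]
im=cv2.cvtColor(p["pixels"],cv2.COLOR_RGB2BGR)
a=cv2.resize(im[5:55,360:420],None,fx=8,fy=8,interpolation=cv2.INTER_CUBIC);b=cv2.resize(im[175:225,350:410],None,fx=8,fy=8,interpolation=cv2.INTER_CUBIC)
cv2.imwrite("pics/w4z.png",np.vstack([a,b]))
S=np.zeros(z.shape,bool);S[5:55,365:410]=1
m=S&(z>0.018)&(z<0.05); print(m.sum(),C[m].mean(0),C[m].min(0),C[m].max(0)); mt=S&(z>0.033)&(z<.05); print("top",C[mt].mean(0) if mt.any() else 0)
g=cv2.cvtColor(im,cv2.COLOR_BGR2GRAY); d=np.zeros_like(S); d[183:207,366:391]=1; d&=g<55
v,u=np.nonzero(d); print(len(u),u.mean(),v.mean(),C[d].mean(0)); M=ray(p,u.mean(),v.mean(),0.0145); print("mark",M)
print("drum z",np.median(z[60:120,300:380]))
```

```text
178 [ 0.56811513 -0.14720377  0.03281833] [ 0.56518308 -0.15113555  0.01846598] [ 0.57336513 -0.14343074  0.03947576]
top [ 0.56893347 -0.14732464  0.03662688]
143 379.87412587412587 195.3986013986014 [ 0.45664364 -0.20539316  0.01489198]
mark [ 0.45662035 -0.20547396  0.0145    ]
drum z 0.011972026187039658
```

View pics/w4z.png

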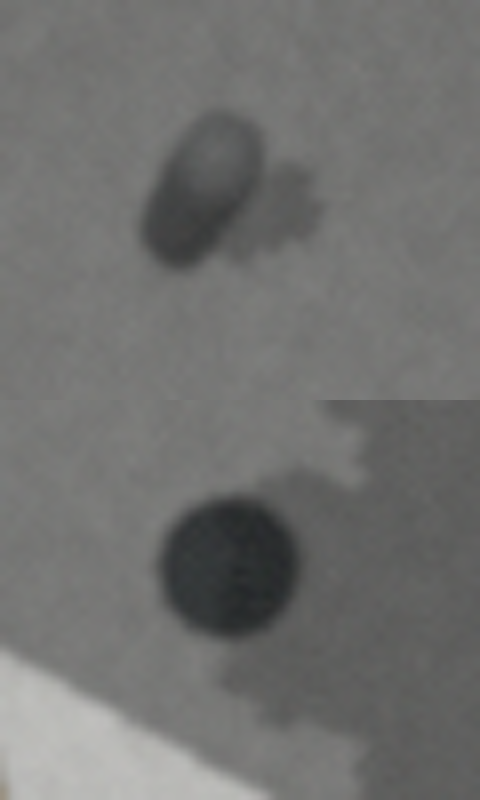

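Run:
```python
from h import *
p=cams.camera("wrist"); o=get_obs()
print(ray(p,386.9,24.4,0.036),ray(p,360+180/8,5+232/8,0.016))
print(plan(o,[.5388,-.1629,0.085],down(-152.7,o)))
```

```text
[ 0.56945639 -0.14723418  0.036     ] [ 0.56807    -0.14805014  0.016     ]
(array([ 104.9,   49.1, -115.6]), array([-0.035,  0.   ,  0.001]))
```

Request:
apply_moves:
  rows:
    - [[5, 5, -10, -0.01, 0, 0, 0.1], [15, 15, -35, -0.035, 0, 0, 0.1], [35, 30, -65, -0.035, 0, 0, 0.1], [60, 42, -95, -0.035, 0, 0, 0.1], [80, 49, -115, -0.035, 0, 0, 0.1], [95, 49, -116, -0.035, 0, 0, 0.1], [105, 49, -116, -0.035, 0, 0, 0.1], [105, 49, -116, -0.035, 0, 0, 0.1], [105, 49, -116, -0.035, 0, 0, 0.1]]

```text
time: 10.6
ee_pos: [0.5388, -0.1628, 0.0857]
tcp_rot: [-117.9, 90.0, 89.4]
wrist_force: [-0.6, -0.6, -1.5]
opening: 0.0159
```

Run:
```python
from h import *
p=cams.camera("wrist"); o=get_obs(); print(o["time"],o["ee_pos"],o["wrist_force"],o["q"].round(1)); C=cloud(p)
T_=toolR(o); print("y heading",np.degrees(np.arctan2(T_[1,1],T_[0,1])))
im=cv2.cvtColor(p["pixels"],cv2.COLOR_RGB2BGR); save(p,"w5.png")
cv2.imwrite("pics/w5z.png",cv2.resize(im[170:300,250:400],None,fx=4.5,fy=4.5,interpolation=cv2.INTER_CUBIC))
s=cams.camera("side"); save(s,"d5.png")
```

```text
10.65 [ 0.53908962 -0.16290156  0.08617956] [-0.09165151  0.30148956 -1.96775075] [-16.8   6.4  -4.5  79.1   0.  135.9]
y heading -62.69373914201692
```

View pics/w5z.png

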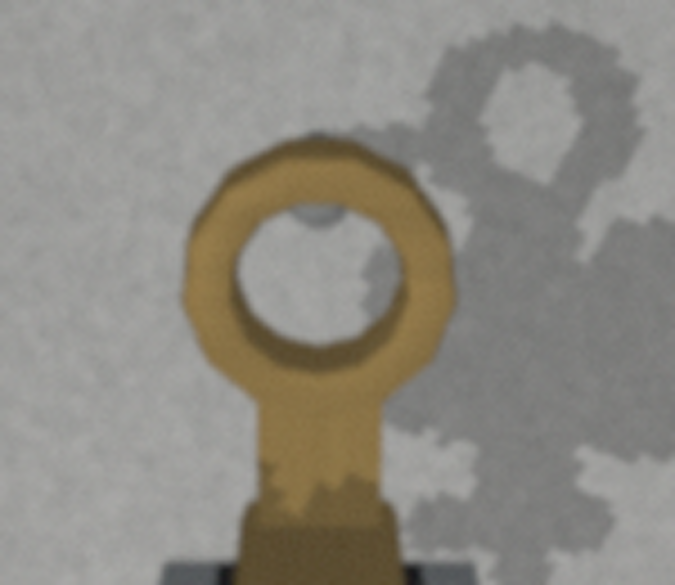

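View pics/d5.png

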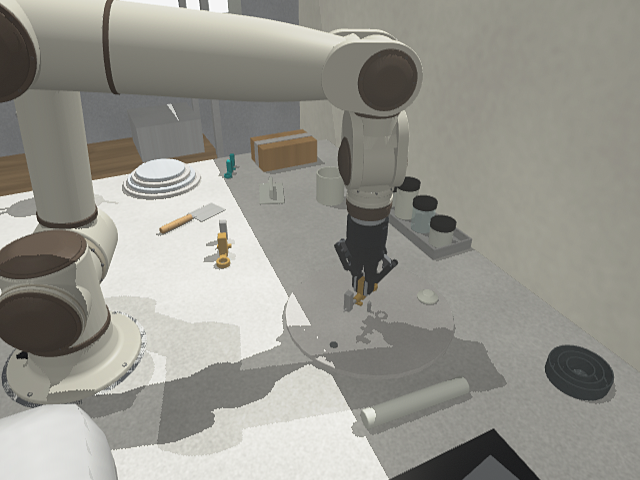

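Run:
```python
from h import *
p=cams.camera("wrist"); o=get_obs(); T=toolR(o)
f=lambda u,v,z:(ray(p,u,v,z),((ray(p,u,v,z)-o["ee_pos"])@T*1000).round(1))
u=250+318/4.5
print("top near edge",f(u,170+228/4.5,0.035)); print("foot far edge",f(u,170+132/4.5,0.012))
zt=o["ee_pos"][2]-.003
print("hole top rim",f(u,170+203/4.5,zt),f(u,170+372/4.5,zt), "outer far", f(u,170+153/4.5,zt))
print("hole bottom rim",f(u,170+345/4.5,zt-.01), "outer sides",f(250+183/4.5,170+280/4.5,zt)[1],f(250+456/4.5,170+280/4.5,zt)[1])
```

```text
top near edge (array([ 0.56657146, -0.14969792,  0.035     ]), array([ 51.3,   0.7, -30.3]))
foot far edge (array([ 0.57335463, -0.14620762,  0.012     ]), array([ 74.3,   0.7, -37.9]))
hole top rim (array([ 0.57891178, -0.14330203,  0.08326829]), array([  3.1,   0.7, -44.2])) (array([ 0.56454306, -0.15072044,  0.08326829]), array([  3. ,   0.7, -28. ])) outer far (array([ 0.58299279, -0.14119505,  0.08326829]), array([  3.1,   0.7, -48.8]))
hole bottom rim (array([ 0.56408997, -0.15095949,  0.07326829]), array([ 13. ,   0.7, -27.5])) outer sides [  3.  -11.7 -37. ] [  3.1  13.5 -37. ]
```

Request:
apply_moves:
  rows:
    - [[2, 0, 2, 0, 0, 0, 0.1], [10, 0, 2, 0, 0, 0, 0.1], [20, 0, 2, 0, 0, 0, 0.1], [29, 0, 2, 0, 0, 0, 0.1], [37, 0, 2, 0, 0, 0, 0.1], [43, 0, 2, 0, 0, 0, 0.1], [45, 0, 2, 0, 0, 0, 0.1], [45, 0, 2, 0, 0, 0, 0.1]]

```text
time: 11.55
ee_pos: [0.5374, -0.1637, 0.0409]
tcp_rot: [172.9, 90.0, 20.2]
wrist_force: [0.1, 1.3, -1.8]
opening: 0.0155
```

Run:
```python
from h import *
p=cams.camera("wrist"); o=get_obs(); print(o["time"],o["ee_pos"],o["wrist_force"],o["opening"])
im=cv2.cvtColor(p["pixels"],cv2.COLOR_RGB2BGR)
cv2.imwrite("pics/w6z.png",cv2.resize(im[170:300,250:400],None,fx=4.5,fy=4.5,interpolation=cv2.INTER_CUBIC))
```

```text
11.6 [ 0.53766258 -0.16385384  0.04138263] [-0.34697769  0.42842074 -2.33176172] 0.015699019161033948
```

View pics/w6z.png

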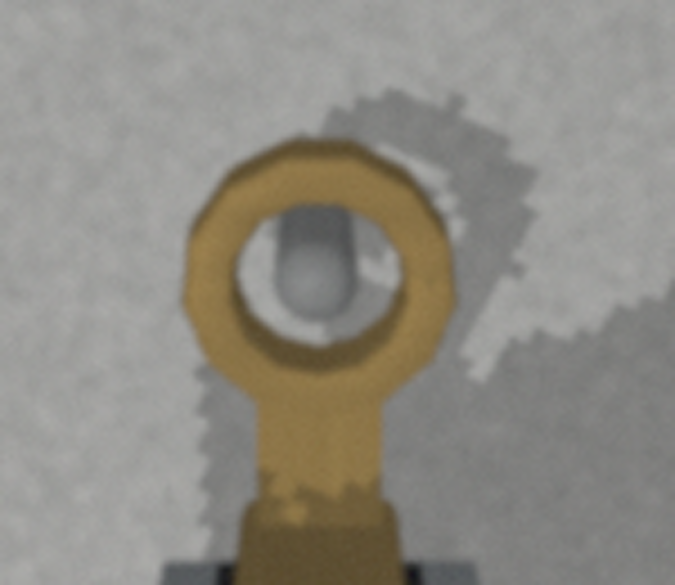

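Request:
apply_moves:
  rows:
    - [[4, 0, 0, 0, 0, 0, 0.1], [8, 0, 0, 0, 0, 0, 0.1], [12, 0, 0, 0, 0, 0, 0.1], [15, 0, 0, 0, 0, 0, 0.1], [16, 0, 0, 0, 0, 0, 0.1], [16, 0, 0, 0, 0, 0, 0.1]]

```text
time: 12.2
ee_pos: [0.5376, -0.1638, 0.0253]
tcp_rot: [157.3, 89.9, 4.6]
wrist_force: [0.4, 0.1, -2.7]
opening: 0.0154
```

Run:
```python
from h import *
p=cams.camera("wrist"); o=get_obs(); print(o["time"],o["ee_pos"],o["wrist_force"],o["opening"])
im=cv2.cvtColor(p["pixels"],cv2.COLOR_RGB2BGR)
cv2.imwrite("pics/w7z.png",cv2.resize(im[170:300,250:400],None,fx=4.5,fy=4.5,interpolation=cv2.INTER_CUBIC))
```

```text
12.25 [ 0.53772733 -0.16385195  0.02538261] [-0.58146091  0.30581368 -1.88879768] 0.015678148525544666
```

View pics/w7z.png

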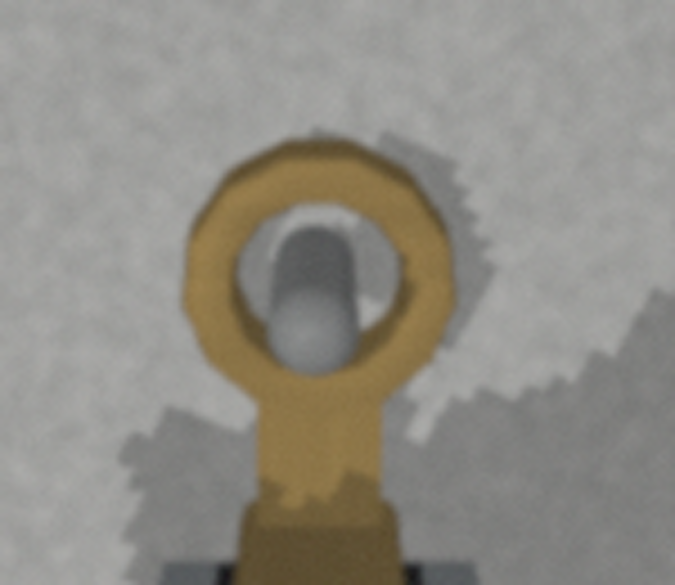

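Request:
apply_moves:
  rows:
    - [[0.8, 0, 0, 0, 0, 0, 0.1], [1.4, 0, 0, 0, 0, 0, 0.1], [1.4, 0, 0, 0, 0, 0, 0.1], [1.4, 0, 0, 0, 0, 0, 0.1]]

```text
time: 12.65
ee_pos: [0.538, -0.1639, 0.0251]
tcp_rot: [147.9, 89.9, -4.8]
wrist_force: [-3.0, 0.7, 7.2]
opening: 0.0157
```

Contact (+7 N). Release now and lift clear.

Request:
apply_moves:
  rows:
    - [[-0.5, 0, 0, 0, 0, 0, 0.1], [-0.5, 0, 0, 0, 0, 0, 0.3], [-0.5, 0, 0, 0, 0, 0, 0.5], [-0.5, 0, 0, 0, 0, 0, 0.6], [-0.5, 0, 0, 0, 0, 0, 0.6], [-15, 0, 0, 0, 0, 0, 0.6], [-35, 0, 0, 0, 0, 0, 0.6], [-55, 0, 0, 0, 0, 0, 0.6], [-70, 0, 0, 0, 0, 0, 0.6], [-70, 0, 0, 0, 0, 0, 0.6], [-70, 0, 0, 0, 0, 0, 0.6]]

```text
time: 13.75
ee_pos: [0.5379, -0.1639, 0.0951]
tcp_rot: [146.8, 89.8, -5.8]
wrist_force: [-0.7, 0.2, -0.4]
opening: 0.0511
```

Run:
```python
from h import *
p=cams.camera("wrist"); o=get_obs(); save(p,"w8.png"); print(o["time"],o["ee_pos"],o["wrist_force"],o["opening"]); C=cloud(p); z=C[...,2]
S=np.zeros(z.shape,bool);S[180:400,280:370]=1
n,l,st,ce=cv2.connectedComponentsWithStats((S&(z>0.0535)&(z<0.062)).astype(np.uint8))
for i in range(1,n):
    if st[i][4]>30: print(st[i],ce[i].round(),C[l==i].mean(0).round(4))
```

```text
13.8 [ 0.53748823 -0.1637794   0.09441974] [ 0.37547026 -0.30557801 -0.03011232] 0.05121376738767782
[ 306  258   30   35 1015] [321. 275.] [ 0.5411 -0.1631  0.0557]
[309 347  24  22 497] [321. 358.] [ 0.4953 -0.1867  0.0555]
```

View pics/w8.png

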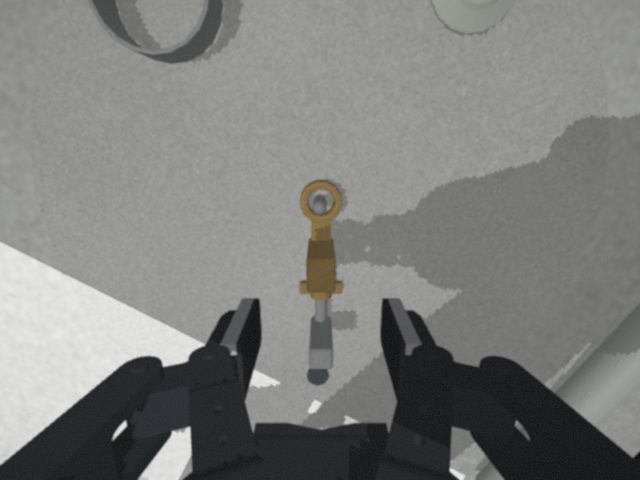

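Run:
```python
from h import *
p=cams.camera("wrist"); o=get_obs(); T=toolR(o)
im=cv2.cvtColor(p["pixels"],cv2.COLOR_RGB2BGR)
cv2.imwrite("pics/w8z.png",cv2.resize(im[290:400,270:370],None,fx=5,fy=5,interpolation=cv2.INTER_CUBIC))
m=ray(p,318,375,.015); print(m, (m-o["ee_pos"])@T*1000)
print(plan(o,[.4953,-.1867,.026],down(-152.7,o)), ((np.array([.4566,-.2054,.015])-o["ee_pos"])@T*1000).round(1))
```

```text
[ 0.4570325 -0.2040794  0.015    ] [78.99591232 -0.9994862  89.92671406]
(array([68. ,  1.1, 47.9]), array([ 0.   , -0.001, -0.   ])) [79.  -0.  90.9]
```

View pics/w8z.png

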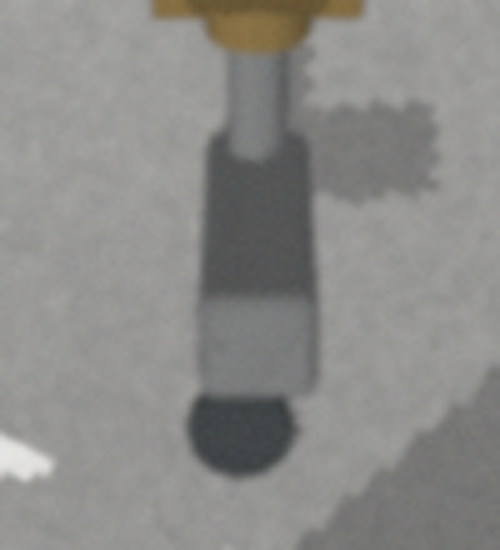

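Request:
apply_moves:
  rows:
    - [[0, 1, 12, 0, 0, 0, 0.6], [10, 1, 36, 0, 0, 0, 0.6], [28, 1, 48, 0, 0, 0, 0.6], [45, 1, 48, 0, 0, 0, 0.6], [60, 1, 48, 0, 0, 0, 0.6], [68, 1, 48, 0, 0, 0, 0.6], [68, 1, 48, 0, 0, 0, 0.6], [68, 1, 48, 0, 0, 0, 0.4], [68, 1, 48, 0, 0, 0, 0.25], [68, 1, 48, 0, 0, 0, 0.1], [68, 1, 48, 0, 0, 0, 0.08], [68, 1, 48, 0, 0, 0, 0.08], [68, 1, 48, 0, 0, 0, 0.08]]
  newtons: 23

```text
time: 15.15
ee_pos: [0.4956, -0.1867, 0.0267]
tcp_rot: [152.9, 89.9, 0.3]
wrist_force: [-0.8, 0.6, 5.2]
opening: 0.0139
```

Run:
```python
from h import *
p=cams.camera("wrist"); o=get_obs(); save(p,"w9.png"); print(o["time"],o["ee_pos"],o["wrist_force"],o["opening"])
T=toolR(o);h=np.arctan2(T[1,2],T[0,2]);print(np.degrees(h))
m=np.array([.4568,-.2048,.015]); t=m[:2]-0.017*np.array([np.cos(h),np.sin(h)])
print(plan(o,[t[0],t[1],o["ee_pos"][2]],down(-152.7,o)))
```

```text
15.2 [ 0.4956077  -0.18669423  0.0266433 ] [-0.91147034  0.15714421  5.99057575] 0.01345291094037715
-152.68244005335282
(array([-0. , -1.7, 25.8]), array([ 0.   , -0.002, -0.001]))
```

View pics/w9.png

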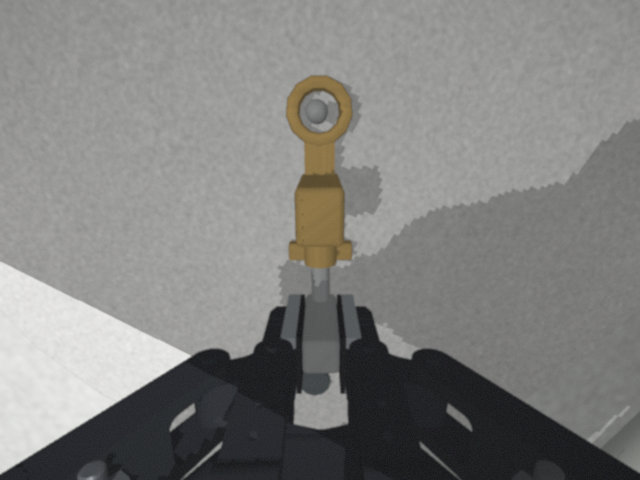

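Request:
apply_moves:
  rows:
    - [[0, 0, 2, 0, 0, 0, 0.08], [0, 0, 5, 0, 0, 0, 0.08], [0, -0.5, 8, 0, 0, 0, 0.08], [0, -0.5, 11, 0, 0, 0, 0.08], [0, -0.5, 14, 0, 0, 0, 0.08], [0, -1, 17, 0, 0, 0, 0.08], [0, -1, 20, 0, 0, 0, 0.08], [0, -1.5, 22.5, 0, 0, 0, 0.08], [0, -1.5, 24.5, 0, 0, 0, 0.08], [0, -1.5, 25.5, 0, 0, 0, 0.08], [0, -1.5, 25.5, 0, 0, 0, 0.08], [0, -1.5, 25.5, 0, 0, 0, 0.08], [0, -1.5, 25.5, 0, 0, 0, 0.08]]

```text
time: 16.5
ee_pos: [0.4725, -0.1971, 0.0267]
tcp_rot: [147.2, 89.9, -5.4]
wrist_force: [3.6, -2.3, 1.7]
opening: 0.0135
```

Run:
```python
from h import *
p=cams.camera("wrist"); o=get_obs(); save(p,"w10.png"); print(o["time"],o["ee_pos"],o["wrist_force"],o["opening"])
im=cv2.cvtColor(p["pixels"],cv2.COLOR_RGB2BGR)
C=cloud(p);z=C[...,2];S=np.zeros(z.shape,bool);S[80:400,280:370]=1
m=S&(z>0.0535)&(z<0.062)
n,l,st,ce=cv2.connectedComponentsWithStats(m.astype(np.uint8))
for i in range(1,n):
    if st[i][4]>30: print(st[i],ce[i].round(),C[l==i].mean(0).round(4))
s=cams.camera("side"); save(s,"d10.png")
i2=cv2.cvtColor(s["pixels"],cv2.COLOR_RGB2BGR); u,v=proj(s,np.array([.4568,-.2048,.015])).astype(int); print(u,v)
cv2.imwrite("pics/d10z.png",cv2.resize(i2[v-60:v+40,u-60:u+80],None,fx=5.5,fy=5.5,interpolation=cv2.INTER_CUBIC))
s=cams.camera("scene")
i2=cv2.cvtColor(s["pixels"],cv2.COLOR_RGB2BGR); u,v=proj(s,np.array([.4568,-.2048,.015])).astype(int); print(u,v)
cv2.imwrite("pics/s10z.png",cv2.resize(i2[v-50:v+50,u-70:u+60],None,fx=5.5,fy=5.5,interpolation=cv2.INTER_CUBIC))
```

```text
16.55 [ 0.47242516 -0.19713797  0.02667687] [ 3.81640268 -2.46186093  1.79073214] 0.013607771906738677
[ 296  117   53   68 3419] [322. 151.] [ 0.5362 -0.1653  0.0558]
[ 280  321   90   61 1917] [322. 348.] [ 0.4756 -0.1966  0.0562]
334 343
288 176
```

View pics/w10.png

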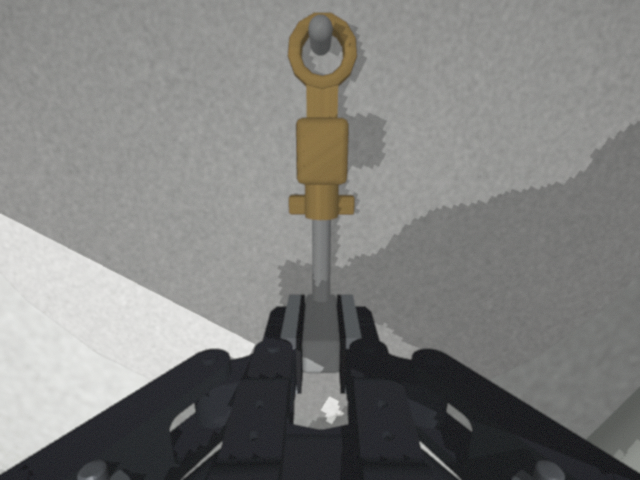

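View pics/d10z.png

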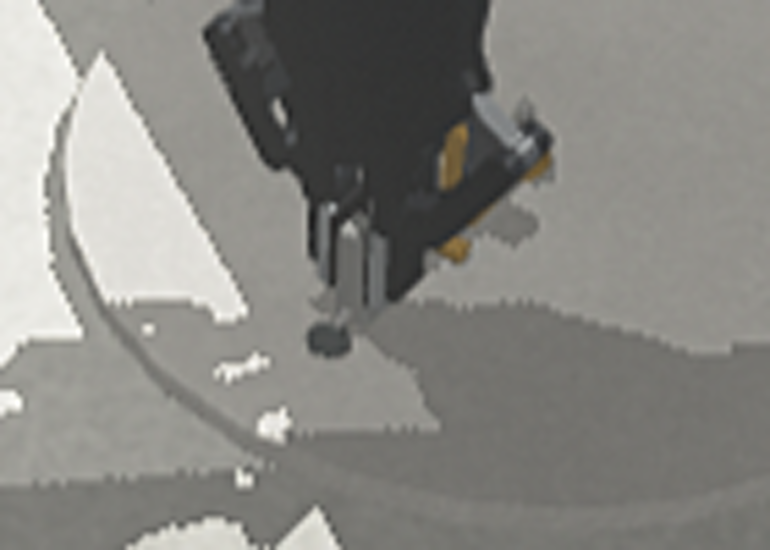

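View pics/s10z.png

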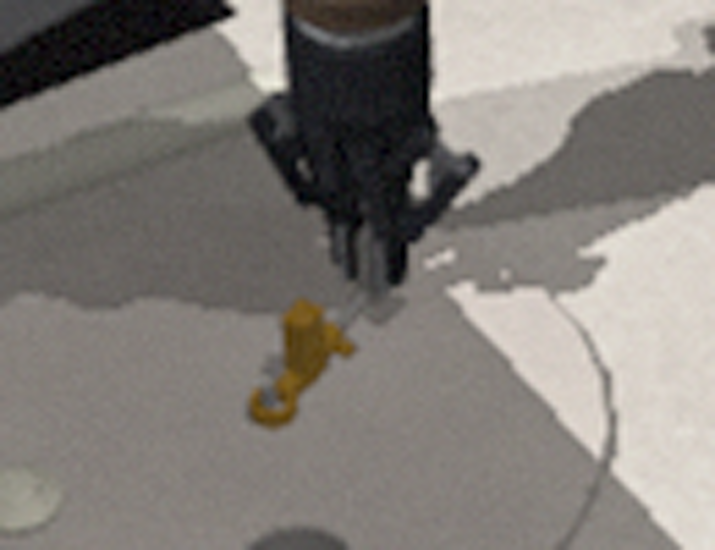

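Run:
```python
from h import *
p=cams.camera("wrist"); o=get_obs(); T=toolR(o); d=T[:,2]
im=cv2.cvtColor(p["pixels"],cv2.COLOR_RGB2BGR)
cv2.imwrite("pics/w11z.png",cv2.resize(im[280:430,270:370],None,fx=4,fy=4,interpolation=cv2.INTER_CUBIC))
a=ray(p,321,372,.056);b=ray(p,321,343,.056); print("post front/back top in tool",((a-o["ee_pos"])@T*1000).round(1),((b-o["ee_pos"])@T*1000).round(1))
tip=o["ee_pos"]+0.016*d; tip[2]=.020
m=np.array([.4568,-.2048,.015]); print("tip-mark along,lat",((tip-m)@T*1000).round(1))
s=cams.camera("side"); i2=cv2.cvtColor(s["pixels"],cv2.COLOR_RGB2BGR)
pt=proj(s,tip); pm=proj(s,m); print(pt,pm)
u0,v0=310,320; z=cv2.resize(i2[v0:v0+45,u0:u0+50],None,fx=12,fy=12,interpolation=cv2.INTER_CUBIC)
cv2.drawMarker(z,tuple(((pt+.5-[u0,v0])*12).astype(int)),(0,0,255),0,15,1);cv2.drawMarker(z,tuple(((pm+.5-[u0,v0])*12).astype(int)),(0,255,0),0,15,1)
cv2.imwrite("pics/d11z.png",z)
```

```text
post front/back top in tool [-29.3   0.9   7. ] [-29.3   0.9  -5.1]
tip-mark along,lat [-5.   0.3 -1.4]
[334.87039055 341.59022265] [334.25798474 343.78836209]
```

View pics/w11z.png

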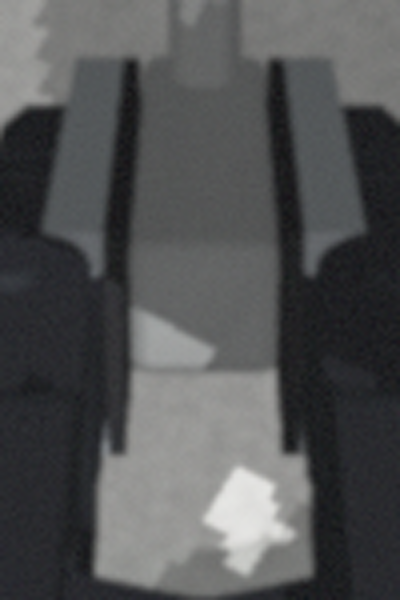

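View pics/d11z.png

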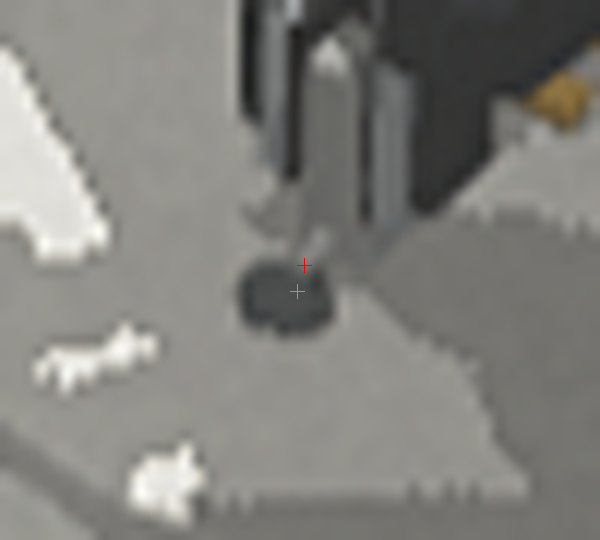

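Run:
```python
from h import *
o=get_obs(); T=toolR(o); s=cams.camera("side")
m=ray(s,333.3,344.3,.015); print(m,((m-o["ee_pos"])@T*1000).round(1))
a=ray(s,310+310/12-.5,320+245/12-.5,.020);print(a,((a-o["ee_pos"])@T*1000).round(1))
p=cams.camera("wrist"); C=cloud(p); v=np.arange(345,371); L=((C[v,312:330].reshape(-1,3)-o["ee_pos"])@T*1000); print(np.percentile(L,[2,50,98],axis=0).round(1))
```

```text
[ 0.45446622 -0.20522001  0.015     ] [11.6 -0.9 19.7]
[ 0.46112988 -0.2007792   0.02      ] [ 6.6 -1.8 11.7]
[[-30.1  -2.4  -4.2]
 [-29.1   0.6   0.9]
 [-28.2   3.8   6.4]]
```

Request:
apply_moves:
  rows:
    - [[0, 0, 0, 0, 0, 0, 0.08], [0, 0, 0, 0, 0, 0, 0.08], [0, 0, 0, 0, 0, 0, 0.08], [0, 0, 0, 0, 0, 0, 0.08], [0, 0, 0, 0, 0, 0, 0.08], [0, 0, 0, 0, 0, 0, 0.08], [0, 0, 0, 0, 0, 0, 0.08], [0, 0, 0, 0, 0, 0, 0.08]]

```text
time: 17.65
ee_pos: [0.4724, -0.197, 0.0267]
tcp_rot: [155.0, 89.9, 2.3]
wrist_force: [4.2, -2.4, 1.4]
opening: 0.0136
```

Run:
```python
from h import *
p=cams.camera("wrist"); o=get_obs(); C=cloud(p); z=C[...,2]; T=toolR(o)
print(o["time"],o["ee_pos"],o["wrist_force"],o["opening"],abs(o["qd"]).max())
S=np.zeros(z.shape,bool);S[90:195,290:355]=1;m=S&(z>0.0535)&(z<0.062); s=C[m].mean(0); e=s+0.034*(-T[:,2]); print("saddle",s,"eye",e,"ext",np.linalg.norm((s-o["ee_pos"])[:2])-.052)
print("tilt z spread",np.percentile(C[m][:,2],[5,95]))
print(bot.job_done())
```

```text
17.7 [ 0.47236231 -0.19702088  0.02667457] [ 5.25475616 -0.97233774  1.83644781] 0.013655827216360104 0.07983159737472753
saddle [ 0.53619926 -0.16529186  0.0557918 ] eye [ 0.5664049  -0.14968369  0.05586185] ext 0.01928736217454021
tilt z spread [0.05448367 0.05693521]
the job is handed in; nothing more can be done
None
```

The job is handed in with the gauge on the drum, its eye round the pin, and the needle held out over the stud. No verdict is reported, so what follows is from my own last checks.

I picked the smaller brass gauge and lifted it by the saddle with a 22 N grip. I turned it half round, lowered its eye over the centre pin and let go. Then I gripped the post at 23 N and drew the needle out along the line from pin to stud.

| Check | Measured | Limit |
|---|---|---|
| Saddle top height | 55.8 mm (expected 56, so flat on the drum) | – |
| Eye to pin | 3–4 mm | 8 mm |
| Needle drawn out | about 19 mm | over 15 mm |
| Needle point to stud | about 1–2 mm (3–4 mm at worst) | 9 mm |
| Time | 17.7 s | 61 s |

- **Hold at the end:** the arm was still, the jaws stood at 13.6 mm on the post, and the wrist force was about 5 N.
- **Disagreement between views:** the wrist and side cameras placed the stud about 2 mm apart. I aimed between them, slightly short of the centre. The point itself was mostly hidden by the fingers, so I worked out its position from the post.
- **Not checked:** I did not measure the bystanders again at the end. No path went near them, and the forces showed no unexpected contact.

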